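# Lock the grinder hatch stud with its key

## Robot

A 6-joint arm with a two-finger parallel gripper is mounted at the origin on the work surface. World frame = base frame: x ahead of the robot, y to its left, z up, the work surface at z = 0. Lengths are in m, angles in rad, forces in N, time in s.
With the tool pointing down it reaches from about 0.3 to 0.75 m from the base axis. Payload 8.5 kg.
Tool frame: the origin (TCP) lies between the finger pads; the fingertips stand 11 mm ahead of it and the grasp point (between the pads) lies 8 mm behind it; z points along the fingers, y is the line along which they close (so a half turn about z gives the same grasp; the last joint's range is limited). The gripper opens to 85 mm and grips with 20 to 120 N. Pads are 22 mm wide; open, the fingers measure 114 mm over their backs; the gripper's body (76 mm by 85 mm) begins 54 mm behind the grasp point. The pads swing forward as they close: fully open they stand 13 mm farther back than shut.
Start: joints at [0.949, 0.381, 1.297, -0, 1.464, -0.215], TCP at [0.218, 0.505, 0.242] pointing down, gripper open.
Joint ranges: [-3.11, 3.11], [-0.89, 2.33], [0.22, 2.48], [-1.42, 4.56], [0.17, 2.85], [-2.88, 2.88]. Speed limits (rad/s): [2.39, 2.39, 3.14, 3.14, 3.14, 3.14].

## Interface

Orientations are given as [roll, pitch, yaw] about the fixed x, y, z axes, in that order (R = Rz(yaw) Ry(pitch) Rx(roll)).
In Python, from rig import move_to, movel, move_joints, move_gripper, wait, solve_ik, sense, get_image, get_calibration, Unreachable, hand_in, boxes_of, cut_out gives the robot as it stands. Calls block until the motion is done:
- move_to(position, orientation): joint-space move of the TCP to a pose.
- movel(position, frame=None, speed=0.15, threshold=None): straight line of the TCP; frame=None keeps the orientation; speed is the mean speed in m/s. With threshold (N) it stops when the force on the tool has changed by that much, and returns True; else False.
- move_joints(angles): joint-space move.
- move_gripper(opening, grasp_force=None): finger opening in m; grasp_force is the grip in N (None keeps the last); returns when the fingers have stopped.
- wait(seconds).
- solve_ik(position, orientation): joint angles nearest the present ones, or None.
- sense(): the state.
- get_image(name): name is "scene" or "top"; returns (picture, depth): 420x560x3 uint8, red, green, blue; 420x560 float32, m along the optical axis (not along the pixel's ray), 0 where there is no reading.
- get_calibration(name): a dict with "intrinsics" (3x3 intrinsics, pixels), "origin" and "attitude" of the camera in the world. Camera axes: x right, y down, z forward; pixel columns grow to the right and rows downward; lengths in m; the calibration is good to about 2 mm. A picture is of the moment at which its call begins. get_calibration takes no time and is no camera call.
A pose or a line that the arm cannot do raises Unreachable and nothing moves.
- hand_in(): hands the job in; it is judged then, once.
Trained networks look in the newest picture that a camera, given by its name, has taken for a name from the list of things; names that differ only in an ending like _2 or _b are one class to them, and where a whole thing is asked for, a point or a joint stands for the part that bears it (a point fixed in the world has none). Each returns a list of dicts, best first, with "conf" (0 to 1); they miss things now and then, are a little off and sometimes report something else, mostly with a low value. They report only what shows in the picture. A call takes as long as a camera call. They do not tell look-alikes from the thing itself.
- boxes_of(target, camera): "extent" ([centre column, centre row, width, height] in pixels, round what is visible of it).
- cut_out(target, camera): "pixels" (420x560 bool, what is visible of it) and "extent" ([centre column, centre row, width, height] in pixels, round what is visible of it).
The state is a dict: "time_s": time; "joint_positions": joint angles; "qd": joint speeds; "joint_torque": joint torques, N m; "position": TCP position; "tcp_rot": TCP orientation; "force": force on the tool from outside, world axes, zero at the start; "moment": the same for the moment, N m; "opening": finger opening in m; "grasp_force": force on a finger pad.
Only numpy, scipy, OpenCV 4.12 (cv2) and the standard library are available. Lean on these libraries where they do the work, as an engineer would, in place of code of your own. Each camera call takes 0.05 s, during which the arm holds its last target. There are 200 camera calls.

## Task

The grinder's hatch has been closed but not locked. Take the flat-bladed key out of its wooden stand, put it in the slot of the big round stud, press the stud in and turn it clockwise (seen from above) about a quarter turn until you feel it spring up into its catch; stop turning there, for forcing it further bends the catch. Then put the key back in its stand and leave everything else on the shelf where it is.

Things in the scene. Friction and masses are not known exactly. Their poses are not given: they have to be found in the camera images.
- key_grip (a point): the key, upright in its stand. On top a flat wooden paddle 60 long (x) x 12 thick (y) x 60 mm high, under it a steel flange 56 (x) x 26 (y) x 6 mm, under that a steel blade 40 long (x) x 8 thick (y) x 30 mm high. About 0.16 kg. This point: the paddle's centre, 66 mm above the blade's lower end, 30 mm above the flange's top; z up, x along paddle and blade. Same after a half turn.
- stand_slot (a point): centre of the slot's mouth on top of the key's stand, a fixed light wooden block 90 (x) x 56 (y) x 45 mm high. Slot 45 mm long (x), 13 mm wide (y), 36 mm deep, bevelled mouth. The key hangs in it, its flange resting on the top face, so key_grip is then 36 mm above this point. The key may go back either way round.
- stud_top (a point): the stud: a round steel head 64 mm across and 22 mm high, standing proud of the grinder's flat cover. This point is the centre of its top face, 106 mm above the shelf when the stud is out; it goes down and turns with the stud. x runs along the slot, z up. The slot is 46 mm long (x), 12 mm wide (17 mm at its bevelled mouth) and 14 mm deep.
- stud_slide (a joint): how far the stud is pressed in (m): 0 out, 0.012 fully in, against a spring (3 N at first, 12 N fully in). At the start it cannot turn. Pressed in by more than 0.010 it turns, and once turned by about 0.45 rad a hidden track holds it at 0.010 when let go. In the catch it springs up to rest at 0.005 and is locked against turning.
- stud_turn (a joint): turn clockwise from above (rad): 0 at the start, stop at 1.9. The catch is hidden, anywhere from 0.95 to 1.55, about 0.08 wide. Held deeper than 0.010 the stud passes it: ease off so that it rides up against the track while turning slowly. If passed, turn it back to the catch in the same way. Turning takes 0.1 to 0.2 N m; the blade has about 0.1 rad of play in the slot.
- carafe: empty glass pour-over carafe, 116 mm across, 140 mm high; origin under its centre. Leave it alone.
- silicone_lid: grey silicone lid, a flat disc 110 mm across with a small knob, 23 mm high; origin under its centre. Leave it alone.
- canister: aluminium canister, 96 mm across, 150 mm high; origin under its centre. Leave it alone.
- cup: white ceramic cup, 72 mm across, 60 mm high; origin under its centre. Leave it alone.
- scoop: steel spoon 160 mm long lying on the shelf, its handle to -x. Leave it alone.
- key: the same key; this origin is the centre of the blade's lower end, z up.
- stud_head: the stud's head; this origin lies on the stud's axis, 106 mm below stud_top, with the same axes.
- grinder: the coffee grinder, fixed: a low dark steel base 150 (x) x 260 (y) x 70 mm high with a 96 mm wide tower, top 212 mm above the shelf, 75 mm to +y of the origin; the cover with the stud is 65 mm to -y. Origin under the centre of the base.
- catch_strain (a joint): how far the hidden catch is bent out of place (rad), 0 when not loaded: it gives 0.03 rad at 0.36 N m. It is bent when the stud is turned on by force after it has sprung up; more than 0.03 either way is a fault. It does not tell where the catch lies.
Not all that is in view belongs to the job. What is shaped like the key but pink or turquoise is not meant.

How it is judged:
By the outcome, as a careful person would: the job done as asked, in the order asked, and still so for the second after the job is handed in, with the robot touching nothing.
It also fails if it takes over 66 s, if anything falls off the work surface, if the arm or the gripper's body presses on something with over 40 N, if the wrist force passes 120 N, or if a joint passes its speed limit or range.

## Working session

There is one attempt and no reset: what is moved stays moved. The work goes in short steps, each a Python script; the robot and the scene stay as the last script left them, time stands still between calls to the robot, and variables do not carry over. Pictures are saved under pics/ and viewed, at most 10 in all, crops included, and the job is handed in when it is done.

```bash
ls; mkdir -p pics; cat > h.py <<'E'
import numpy as np, cv2
from rig import *
def cloud(name):
    im,d=get_image(name); c=get_calibration(name); K=np.array(c["intrinsics"])
    A=np.array(c["attitude"]); 
    v,u=np.mgrid[:420,:560]
    P=np.stack([(u-K[0,2])/K[0,0]*d,(v-K[1,2])/K[1,1]*d,d],-1)
    if A.shape!=(3,3):
        from scipy.spatial.transform import Rotation as R
        A=R.from_euler('xyz',A).as_matrix() if A.size==3 else None
    W=P@A.T+np.array(c["origin"]); W[d==0]=np.nan
    return im,W
E
python3 - <<'E'
from h import *
for n in("scene","top"):
    im,W=cloud(n); cv2.imwrite(f"pics/{n}.png",im[...,::-1]); print(n,get_calibration(n))
    for t in("key_grip","key","stand_slot","stud_top","grinder","carafe","canister","cup","scoop","silicone_lid"):
        for b in boxes_of(t,n)[:4]:
            x,y,w,h=map(float,b["extent"]); print(t,round(b["conf"],2),np.round([x,y,w,h]),np.round(W[int(y),int(x)],3))
print(sense())
E
```

```text
pics
scene {'intrinsics': array([[430.68736368,   0.        , 283.15675752],
       [  0.        , 430.68736368, 204.67372015],
       [  0.        ,   0.        ,   1.        ]]), 'origin': array([ 0.98751229, -0.64894959,  0.97421272]), 'attitude': array([-2.44255714,  0.01233863,  0.57814824])}
key_grip 0.98 [236. 266.  28.  24.] [ 0.572 -0.248  0.072]
key_grip 0.94 [155. 273.  32.  25.] [ 0.411 -0.366  0.062]
key_grip 0.66 [195. 293.  30.  22.] [ 0.526 -0.349  0.053]
key_grip 0.66 [295. 258.  18.  34.] [ 0.68  -0.148  0.073]
key 0.96 [155. 274.  32.  24.] [ 0.411 -0.366  0.062]
key 0.9 [297. 259.  20.  27.] [ 0.692 -0.154  0.082]
key 0.81 [235. 263.  22.  24.] [ 0.572 -0.248  0.091]
key 0.75 [196. 292.  28.  22.] [ 0.526 -0.349  0.053]
stand_slot 0.93 [237. 278.  44.  34.] [ 0.584 -0.26   0.044]
stand_slot 0.69 [183. 342.  73.  23.] [ 0.565 -0.451  0.012]
stud_top 0.57 [310. 190.  20.  22.] [0.606 0.044 0.101]
grinder 0.66 [327. 179.  98. 112.] [0.611 0.136 0.066]
carafe 0.76 [313. 111.  34.  50.] [0.429 0.36  0.089]
canister 0.81 [297. 308.  44.  66.] [ 0.778 -0.294  0.15 ]
cani
[... 1686 characters left out ...]
 0.556 -0.238  0.09 ]
{'time_s': 1.1, 'joint_positions': array([ 9.48683699e-01,  3.80555572e-01,  1.29740636e+00,  1.58303474e-05,
        1.46357922e+00, -2.15292241e-01]), 'qd': array([ 0.00037967, -0.00020493, -0.00033461,  0.00127852,  0.0004734 ,
       -0.00055103]), 'joint_torque': array([-1.34084530e-04, -4.48343647e+01, -2.31463534e+01, -1.75267860e-04,
        5.19016612e-04,  1.43977982e-06]), 'position': array([0.21761329, 0.50509733, 0.24234412]), 'tcp_rot': array([ 3.14153898e+00, -4.37509155e-06,  2.73477057e+00]), 'force': array([0.10348993, 0.34788904, 0.18521966]), 'moment': array([ 0.01451296,  0.07852215, -0.02388413]), 'grasp_force': 0.0, 'opening': 0.08523859547009725}
```

```bash
python3 - <<'E'
import cv2,numpy as np
a=cv2.imread("pics/scene.png");b=cv2.imread("pics/top.png")
cv2.imwrite("pics/c1.png",cv2.resize(a[150:370,130:350],(580,580),interpolation=3))
cv2.imwrite("pics/c2.png",cv2.resize(b[130:300,230:450],None,fx=3.5,fy=3.5,interpolation=3))
E
```

```text
(no output)
```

View pics/c1.png

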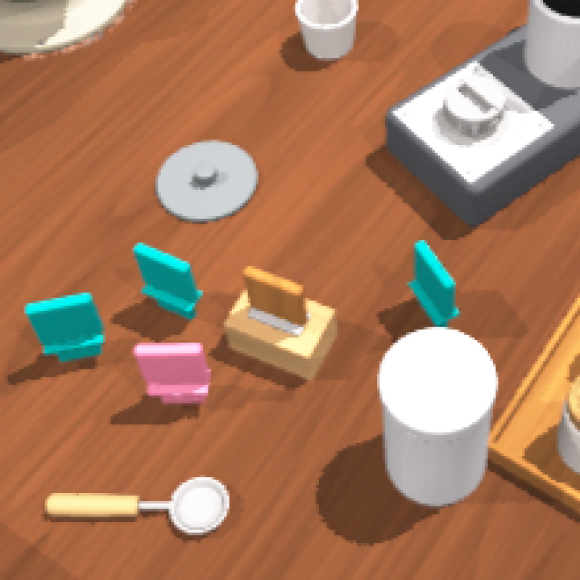

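View pics/c2.png

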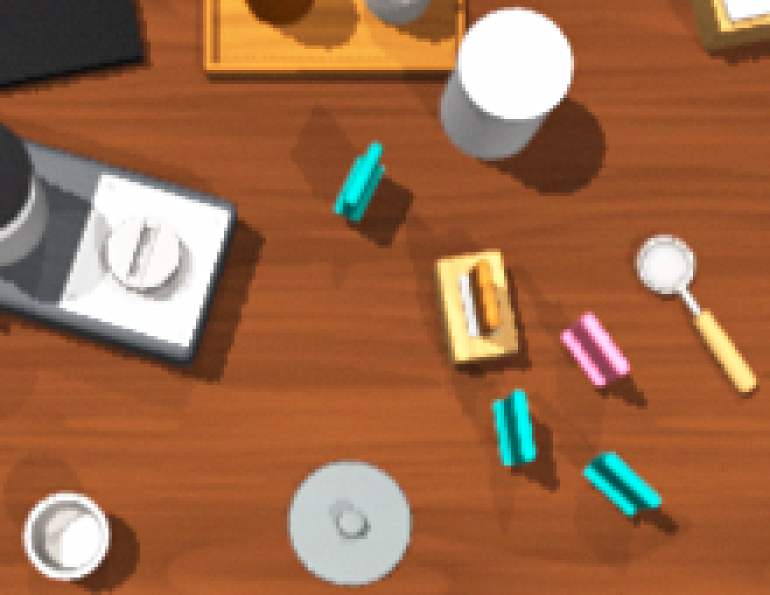

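The key meant is the wooden-paddled one in the light stand, at scene (236,264) and top (367,216). The look-alikes are turquoise at scene (155,273), (194,256) and (295,258), and pink at scene (195,293). The crop confirms it is the only one with a wooden paddle, steel flange and stand. The stud is at scene (310,190) and top (271,202). Next I measure the poses.

```bash
cat > m.py <<'E'
from h import *
def rect(p):
    r=cv2.minAreaRect((p[:,:2]*1000).astype(np.float32)); (cx,cy),(w,h),a=r
    if w<h: w,h,a=h,w,a+90
    return np.round([cx,cy,w,h,(a+90)%180-90],1)
if __name__=="__main__":
  for n in("scene","top"):
    im,W=cloud(n); hsv=cv2.cvtColor(im,cv2.COLOR_RGB2HSV)
    def near(c,r): return np.hypot(W[...,0]-c[0],W[...,1]-c[1])<r
    z=W[...,2]
    k=near((.562,-.24),.06)
    for lo,hi in((.03,.05),(.05,.058),(.062,.12),(.105,.12)):
        p=W[k&(z>lo)&(z<hi)]; 
        if len(p)>3: print(n,lo,len(p),np.round(p.mean(0),4),rect(p),np.round(np.percentile(p[:,2],[2,50,98]),4))
    s=near((.602,.053),.055)
    for lo,hi in((.06,.088),(.0885,.099),(.1,.115)):
        p=W[s&(z>lo)&(z<hi)]
        if len(p)>3: print(n,'stud',lo,len(p),np.round(p.mean(0),4),rect(p),np.round(np.percentile(p[:,2],[2,50,98]),4), cv2.minEnclosingCircle((p[:,:2]*1000).astype(np.float32)))
    g=near((.602,.053),.2)&(z>.06)&(z<.075)
    print('base',rect(W[g]))
    for t in("stud_top","stand_slot","key_grip"):
        for b in cut_out(t,n)[:1]: 
            m=b["pixels"]; print(t,b["extent"],m.sum(),np.round(np.nanmedian(W[m],0),4),rect(W[m&~np.isnan(z)]))
    np.save(f"pics/{n}.npy",W)
E
python3 m.py
```

```text
scene 0.03 539 [ 0.5763 -0.2516  0.0425] [ 566.8 -242.6   91.5   58.5    9.7] [0.0316 0.0432 0.0493]
scene 0.05 46 [ 0.5724 -0.2478  0.0531] [ 571.1 -249.7   56.    18.    21.1] [0.0502 0.0526 0.0576]
scene 0.062 310 [ 0.5704 -0.2455  0.0924] [ 566.9 -243.2   61.2   13.5    8.5] [0.0635 0.0949 0.1108]
scene 0.105 108 [ 0.5688 -0.2433  0.1083] [ 567.4 -242.7   58.1   13.3   10.9] [0.1052 0.1085 0.1116]
scene stud 0.06 538 [0.6094 0.0379 0.0706] [603.8  48.6 108.8 100.3  21.3] [0.0659 0.0699 0.0863] ((602.0018920898438, 52.941123962402344), 54.83736038208008)
scene stud 0.0885 114 [0.6088 0.0418 0.0938] [606.   43.4  59.   47.7  -4.6] [0.0891 0.094  0.0988] ((604.35888671875, 50.23968505859375), 32.22422409057617)
scene stud 0.1 253 [0.605  0.0509 0.1039] [604.9  51.4  61.4  60.2 -18.2] [0.1007 0.1039 0.1073] ((604.69091796875, 52.33270263671875), 32.56261444091797)
base [612.5  56.8 362.9 167.3  78.4]
stud_top [309.9, 191.7, 20.3, 23.5] 403 [0.6077 0.0456 0.1019] [604.8  49.1  62.1  60.2 -16.6]
stand_slot [236.1, 277.8, 44.1, 34.2] 731 [ 0.588  -0.2619  0.0405] [ 567.5 -242.5   90.9  
[... 618 characters left out ...]
662109375, 53.071800231933594), 54.984535217285156)
top stud 0.0885 67 [0.5974 0.051  0.094 ] [598.   50.5  57.8  56.2  29.2] [0.0888 0.0936 0.0988] ((597.93505859375, 52.69447326660156), 31.85871124267578)
top stud 0.1 257 [0.5997 0.052  0.1044] [599.7  52.   61.3  59.8  72.7] [0.1003 0.1038 0.1111] ((600.15869140625, 51.913448333740234), 32.10991287231445)
base [605.7  63.5 367.1 163.5  77.8]
stud_top [273.7, 203.8, 22.8, 20.1] 361 [0.5988 0.0518 0.1025] [599.8  52.2  63.6  59.3  25.8]
stand_slot [364.3, 217.7, 22.6, 33.2] 424 [ 0.5546 -0.2308  0.0428] [ 564.  -246.    91.1   67.9    9.8]
key_grip [379.4, 252.3, 10.9, 21.8] 192 [ 0.4505 -0.267   0.0747] [ 452.6 -268.2   61.7   19.5    7.6]
```

```bash
python3 - <<'E'
import cv2,numpy as np
from scipy.spatial.transform import Rotation as R
from h import get_calibration
out=[]
for n,c0 in(("scene",(.6047,.0521)),("top",(.600,.052))):
    im=cv2.imread(f"pics/{n}.png"); c=get_calibration(n); K=np.array(c["intrinsics"]);A=R.from_euler('xyz',c["attitude"]).as_matrix()
    # rectify plane z=.104; 4px/mm, up=+x,left=+y
    N=400; j,i=np.mgrid[:N,:N]; X=c0[0]+(N/2-j)*.0002; Y=c0[1]+(N/2-i)*.0002
    P=(np.stack([X,Y,0*X+.104],-1)-c["origin"])@A; u=P@K.T; u=(u[...,:2]/u[...,2:]).astype(np.float32)
    r=cv2.remap(im,u[...,0],u[...,1],cv2.INTER_CUBIC); out.append(r)
    g=cv2.cvtColor(r,6).astype(float); D=np.hypot(j-N/2,i-N/2)*.2; m=D<25
    # dark/edge orientation: match a bar template
    x=(N/2-j)*.2; y=(N/2-i)*.2; best=[]
    for a in np.arange(-60,60,2):
        t=np.radians(a); ax=x*np.cos(t)+y*np.sin(t); ay=-x*np.sin(t)+y*np.cos(t)
        for o in np.arange(-6,6.1,1):
            s=(abs(ay-o)<6)&(abs(ax)<22)
            best.append((g[m&~s].var()*(m&~s).sum(),a,o, g[m&s].mean()-g[m&~s].mean()))
    print(n,sorted(best)[:5], np.percentile(g[m],[5,25,50,75,95]))
cv2.imwrite("pics/slot.png",np.hstack(out))
E
```

```text
scene [(np.float64(7363891.3509246595), np.int64(-16), np.float64(-1.0), np.float64(-86.06738884320634)), (np.float64(7813740.058933504), np.int64(-14), np.float64(-1.0), np.float64(-85.45524668911852)), (np.float64(7877561.588824416), np.int64(-18), np.float64(-1.0), np.float64(-85.66606993293607)), (np.float64(8876150.756826105), np.int64(-16), np.float64(-2.0), np.float64(-84.13514051922073)), (np.float64(9084402.221596139), np.int64(-18), np.float64(-2.0), np.float64(-83.96590530186802))] [144. 189. 252. 252. 254.]
top [(np.float64(3273309.349623431), np.int64(-22), np.float64(4.0), np.float64(-52.91085458800765)), (np.float64(3313902.6017797864), np.int64(-24), np.float64(5.0), np.float64(-51.3676533864423)), (np.float64(3334875.419916318), np.int64(-22), np.float64(5.0), np.float64(-51.754038916984)), (np.float64(3361646.639477795), np.int64(-20), np.float64(4.0), np.float64(-53.17393457306571)), (np.float64(3441560.006890204), np.int64(-24), np.float64(4.0), np.float64(-52.20680072090528))] [156. 229. 250. 251. 253.]
```

View pics/slot.png

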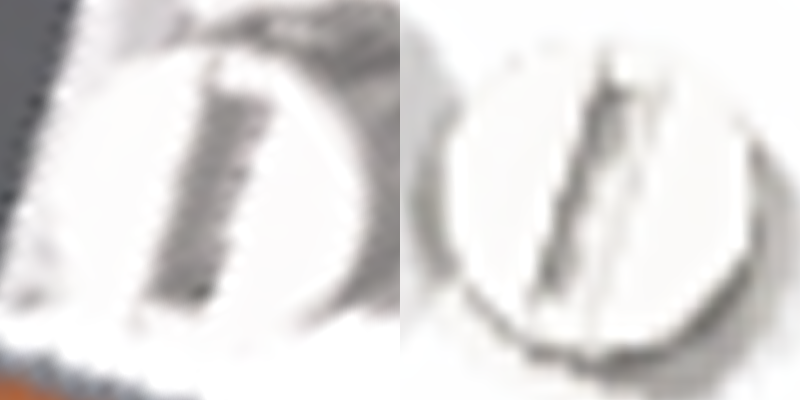

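The slot runs at yaw of about -16°. The stud is near (.6023,.052) and the key near (.565,-.242) at 9.4°. I grip at tool yaw 189.4°, so that joint 6 has room for the whole turn.

```bash
cat >> h.py <<'E'
from math import pi,radians
def st(tag=""):
    s=sense(); print(tag,"t%.2f"%s["time_s"],"p",np.round(s["position"],4),"rot",np.round(s["tcp_rot"],3),"q6 %.3f"%s["joint_positions"][5],"F",np.round(s["force"],1),"M",np.round(s["moment"],2),"op %.4f"%s["opening"],"g %.0f"%s["grasp_force"]); return s
def go(x,y,z,deg): move_to([x,y,z],[pi,0,radians((deg+180)%360-180)])
E
python3 - <<'E'
from h import *
s=st()
movel([.218,.505,.30],speed=.3)
go(.565,-.2423,.30,189.4); st("above")
move_gripper(.05)
movel([.565,-.2423,.12],speed=.25); st()
h=movel([.565,-.2423,.073],speed=.08,threshold=8); print(h); st("down")
move_gripper(0,100); st("grip")
E
```

```text
t1.50 p [0.2176 0.5051 0.2423] rot [-3.142 -0.     2.735] q6 -0.215 F [ 0.1  0.8 -0. ] M [-0.03  0.01 -0.02] op 0.0852 g 0
above t4.74 p [ 0.5652 -0.2416  0.3001] rot [ 3.142  0.    -2.977] q6 -2.332 F [-0.2  0.1 -0.5] M [ 0.01 -0.05  0.02] op 0.0857 g 0
 t6.05 p [ 0.5656 -0.2427  0.1214] rot [-3.140e+00  2.000e-03 -2.978e+00] q6 -2.332 F [ 0.5 -1.   0.2] M [-0.03  0.01 -0.  ] op 0.0504 g 0
False
down t6.78 p [ 0.5653 -0.2425  0.0735] rot [-3.141e+00  1.000e-03 -2.978e+00] q6 -2.332 F [-0.2  0.5  0.8] M [ 0.02 -0.03 -0.04] op 0.0501 g 0
grip t7.22 p [ 0.5652 -0.2425  0.0735] rot [-3.141e+00  1.000e-03 -2.978e+00] q6 -2.332 F [-0.3  0.2  3.5] M [0.05 0.04 0.02] op 0.0108 g 98
```

```bash
python3 - <<'E'
from h import *
p=sense()["position"]
movel([p[0],p[1],.16],speed=.15); st("lifted")
go(.6023,.052,.24,164); movel([.6023,.052,.194],speed=.15); s=st("over")
out=[]
from scipy.spatial.transform import Rotation as R
for n in("scene","top"):
    im,W=cloud(n); np.save(f"pics/{n}2.npy",W); cv2.imwrite(f"pics/{n}2.png",im[...,::-1])
    c=get_calibration(n);K=np.array(c["intrinsics"]);A=R.from_euler('xyz',c["attitude"]).as_matrix()
    def pr(P):
        u=(np.array(P)-c["origin"])@A@K.T; return u[:2]/u[2]
    o=pr(s["position"]); x0,y0=int(o[0])-40,int(o[1])-40
    big=cv2.resize(im[y0:y0+80,x0:x0+80,::-1],(400,400),interpolation=2)
    # draw expected key outline at the TCP
    t=radians(-16); ex=np.array([np.cos(t),np.sin(t),0]); ey=np.array([-ex[1],ex[0],0]); g=s["position"]+[0,0,.008]
    for (L,T,z0,z1),col in(((.056,.026,-.036,-.030),(0,255,0)),((.04,.008,-.066,-.036),(0,0,255))):
        for z in(z0,z1):
            q=np.array([pr(g+a*L/2*ex+b*T/2*ey+[0,0,z]) for a,b in((1,1),(1,-1),(-1,-1),(-1,1))])
            cv2.polylines(big,[((q-[x0,y0]+.5)*5).astype(int)],True,col,1)
    out.append(big)
cv2.imwrite("pics/over.png",np.hstack(out))
E
```

```text
lifted t7.95 p [ 0.5647 -0.2421  0.1588] rot [ 3.140e+00 -2.000e-03 -2.978e+00] q6 -2.332 F [ 0.4  0.2 -2.8] M [-0.   -0.02  0.  ] op 0.0113 g 97
over t9.58 p [0.6025 0.0513 0.1942] rot [-3.142 -0.     2.861] q6 -1.401 F [ 1.2 -0.4 -2.3] M [ 0. -0. -0.] op 0.0109 g 97
```

View pics/over.png

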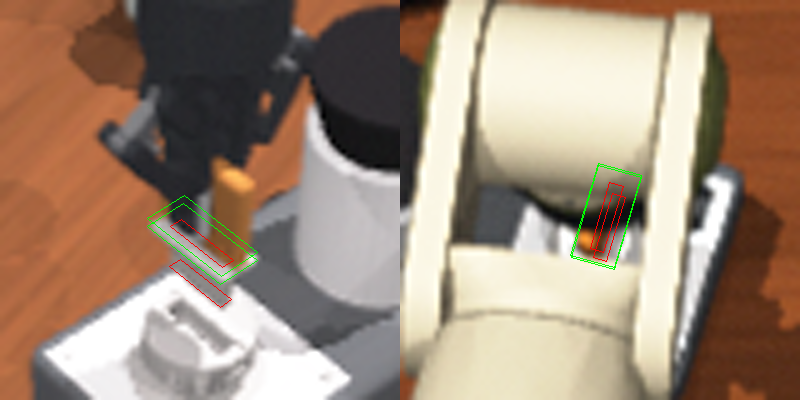

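The left picture shows the key held upright at about (215,240), roughly on its predicted outline, above the slot at (200,330). I now compare the held blade and the stud within the scene camera's own frame.

```bash
python3 - <<'E'
import numpy as np
W=np.load("pics/scene2.npy").reshape(-1,3); W=W[~np.isnan(W[:,0])]
t=np.radians(-16); ex=np.array([np.cos(t),np.sin(t)]);ey=np.array([-ex[1],ex[0]])
d=W[:,:2]-[.6025,.0513]; a=d@ex; b=d@ey
for nm,lo,hi,r in(("blade",.138,.162,.04),("flange",.164,.173,.04),("paddle",.176,.235,.045),("stud",.100,.112,.05)):
    m=(W[:,2]>lo)&(W[:,2]<hi)&(np.hypot(a,b)<r)
    A,B=a[m]*1e3,b[m]*1e3; print(nm,m.sum(),np.round(np.percentile(A,[1,5,25,50,75,95,99]),1),np.round(np.percentile(B,[1,5,25,50,75,95,99]),1))
    if nm in("blade","flange"): print(np.polyfit(A,B,1))
E
```

```text
blade 48 [-19.6 -15.4  -7.    5.9  18.7  21.6  22.2] [-5.9 -5.2 -3.7 -3.1 -2.1  1.7  3. ]
[ 0.04421597 -2.95837188]
flange 83 [-26.5 -22.3  -9.7   4.3  23.8  29.5  30.2] [-13.5 -12.7 -10.9  -7.6  -4.6   8.7  12.6]
[ 0.106925   -7.22089811]
paddle 301 [-22.8  -3.4   8.9  13.4  24.   31.1  32.4] [-34.5 -20.2 -11.4  -5.   -1.2  16.   32. ]
stud 237 [-28.4 -23.   -9.1   4.6  17.   27.7  32.2] [-30.1 -27.7 -17.1  -7.5  11.7  23.8  29.5]
```

```bash
python3 - <<'E'
from h import *
x,y=.603,.0518
movel([x,y,.170],speed=.1); st()
h=movel([x,y,.148],speed=.03,threshold=5); print(h); st("in")
E
```

```text
t10.07 p [0.6031 0.0518 0.1703] rot [-3.142  0.     2.862] q6 -1.401 F [-0.6 -0.  -2. ] M [ 0.01  0.03 -0.01] op 0.0107 g 97
False
in t10.96 p [0.603  0.0518 0.1483] rot [-3.142  0.     2.862] q6 -1.401 F [-1.3  0.3  0.1] M [0.04 0.3  0.01] op 0.0107 g 98
```

```bash
python3 - <<'E'
from h import *
x,y=.603,.0518
for z in(.144,.140,.137):
    h=movel([x,y,z],speed=.03,threshold=12); st(f"{z} {h}")
E
```

```text
0.144 False t11.24 p [0.6032 0.0518 0.1442] rot [3.141e+00 1.000e-03 2.862e+00] q6 -1.401 F [-1.8 -0.   4. ] M [ 0.02  0.28 -0.01] op 0.0108 g 98
0.14 False t11.53 p [0.6032 0.0518 0.1404] rot [3.141e+00 1.000e-03 2.862e+00] q6 -1.401 F [-1.7  0.3  6.1] M [ 0.01  0.38 -0.04] op 0.0110 g 98
0.137 False t11.78 p [0.6033 0.0518 0.1384] rot [3.141e+00 2.000e-03 2.862e+00] q6 -1.401 F [-2.9 -0.1 11.3] M [ 0.09  0.71 -0.01] op 0.0109 g 99
```

```bash
python3 - <<'E'
from h import *
x,y=.603,.0518
movel([x,y,.136],speed=.03,threshold=15); s=st("press")
q=np.array(s["joint_positions"])
for i in range(4):
    q[5]+=.06; move_joints(q); s=st(i)
    if abs(s["moment"][2])>.5: break
E
```

```text
press t12.03 p [0.6034 0.0518 0.1383] rot [3.141e+00 3.000e-03 2.863e+00] q6 -1.401 F [-5.6  0.7 17.6] M [ 0.1   1.2  -0.04] op 0.0108 g 101
0 t12.28 p [0.6037 0.0518 0.1392] rot [3.141 0.004 2.802] q6 -1.341 F [-1.7 -0.5  6.3] M [ 0.05  0.41 -0.06] op 0.0112 g 99
1 t12.53 p [0.6039 0.0517 0.1391] rot [3.14  0.005 2.742] q6 -1.281 F [-0.9 -0.4  5.9] M [-0.    0.29 -0.06] op 0.0109 g 99
2 t12.78 p [0.6039 0.0517 0.1391] rot [3.14  0.005 2.682] q6 -1.221 F [-1.4 -0.8  6.7] M [-0.03  0.33 -0.1 ] op 0.0107 g 99
3 t13.03 p [0.6039 0.0517 0.1391] rot [3.14  0.004 2.622] q6 -1.161 F [-0.9 -0.2  7.5] M [-0.01  0.31 -0.02] op 0.0111 g 99
```

```bash
python3 - <<'E'
from h import *
x,y=.603,.0518
deg=np.degrees(sense()["tcp_rot"][2])
movel([x,y,.136],speed=.03,threshold=20); st("press")
for i in range(7):
    deg-=3.5; go(x,y,.1355,deg); s=st(i)
    if abs(s["moment"][2])>.6: break
E
```

```text
press t13.28 p [0.604  0.0516 0.1383] rot [3.139 0.007 2.622] q6 -1.161 F [-3.2  0.4 15.6] M [ 0.04  0.67 -0.06] op 0.0106 g 100
0 t13.53 p [0.6041 0.0516 0.1383] rot [3.14  0.005 2.561] q6 -1.099 F [-4.5 -0.7 20.6] M [ 0.03  0.79 -0.08] op 0.0111 g 100
1 t13.78 p [0.6041 0.0515 0.1383] rot [3.139 0.004 2.499] q6 -1.038 F [-3.8 -0.1 18. ] M [-0.09  0.83 -0.04] op 0.0108 g 100
2 t14.03 p [0.6041 0.0515 0.1383] rot [3.139 0.004 2.438] q6 -0.977 F [-4.5 -0.9 19.7] M [-0.16  0.89 -0.06] op 0.0107 g 100
3 t14.28 p [0.604  0.0514 0.1383] rot [3.139 0.004 2.377] q6 -0.916 F [-4.  -0.5 19.7] M [-0.15  0.87 -0.01] op 0.0108 g 100
4 t14.53 p [0.604  0.0514 0.1383] rot [3.139 0.004 2.316] q6 -0.855 F [-3.8 -1.7 19.8] M [-0.22  0.93 -0.15] op 0.0107 g 100
5 t14.78 p [0.604  0.0513 0.1383] rot [3.139 0.004 2.255] q6 -0.794 F [-4.  -1.3 18.5] M [-0.28  0.94 -0.03] op 0.0111 g 100
6 t15.03 p [0.6039 0.0513 0.1383] rot [3.139 0.004 2.194] q6 -0.733 F [-4.  -1.7 18.8] M [-0.25  0.98 -0.15] op 0.0108 g 100
```

```bash
python3 - <<'E'
from h import *
p=sense()["position"]; x,y=.6038,.0514
for z in(.1395,.1405,.1415,.1425):
    movel([x,y,z],speed=.02); st(z)
im,W=cloud("scene"); np.save("pics/scene3.npy",W)
o=im[160:220,275:345,::-1]; cv2.imwrite("pics/ease.png",cv2.resize(o,None,fx=8,fy=8,interpolation=2))
E
```

```text
0.1395 t15.38 p [0.604  0.0512 0.1399] rot [3.141e+00 1.000e-03 2.194e+00] q6 -0.734 F [-1.2 -0.8  6.2] M [-0.16  0.37  0.01] op 0.0111 g 98
0.1405 t15.63 p [0.604  0.0513 0.1406] rot [3.141e+00 1.000e-03 2.194e+00] q6 -0.734 F [-0.6 -0.4  4.5] M [-0.21  0.15 -0.02] op 0.0109 g 98
0.1415 t15.88 p [0.6035 0.0516 0.1408] rot [-3.141e+00 -1.000e-03  2.195e+00] q6 -0.734 F [-0.3 -0.2 -2.6] M [ 0.02  0.02 -0.01] op 0.0105 g 97
0.1425 t16.13 p [0.6037 0.0514 0.1423] rot [-3.141 -0.     2.195] q6 -0.734 F [-0.3 -0.5 -3.4] M [-0.05  0.06  0.03] op 0.0108 g 97
```

View pics/ease.png

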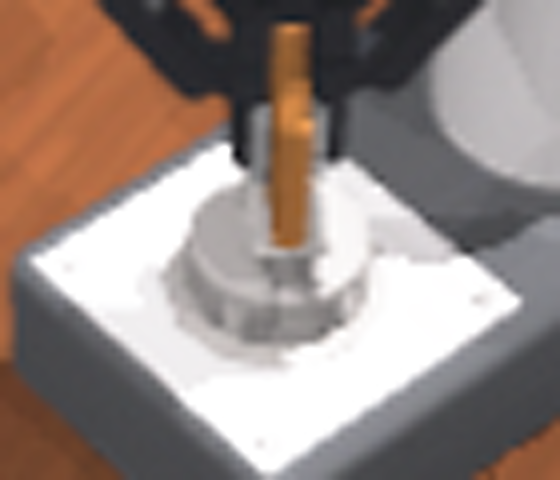

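The picture shows the key in the stud's slot, turned with the stud. The force vanishes 2 mm up, so the track is holding it. Now I turn slowly with the press eased off and watch for the spring-up.

```bash
python3 - <<'E'
from h import *
x,y=.6037,.0514
r=sense()["tcp_rot"][2]; yaw0=radians(164)
movel([x,y,.1416],speed=.02)
while yaw0-r<1.72:
    r-=.025; go(x,y,.1416,np.degrees(r)); s=sense()
    F=s["force"][2]; M=s["moment"][2]; print("%.3f z%.4f F%.1f M%.2f"%(yaw0-r,s["position"][2],F,M))
    if F>1 or abs(M)>.28: 
        wait(.1); st("stop"); break
E
```

```text
0.693 z0.1416 F-2.6 M0.10
0.718 z0.1416 F-3.0 M0.18
0.743 z0.1416 F-2.6 M0.14
0.768 z0.1416 F-2.4 M0.09
0.793 z0.1416 F-3.8 M0.14
0.818 z0.1416 F-3.7 M0.11
0.843 z0.1416 F-2.7 M0.10
0.868 z0.1416 F-2.5 M0.08
0.893 z0.1416 F-2.3 M0.08
0.918 z0.1416 F-1.8 M0.16
0.943 z0.1416 F-2.2 M0.15
0.968 z0.1416 F-3.0 M0.12
0.993 z0.1416 F-2.1 M0.07
1.018 z0.1416 F-2.2 M0.14
1.043 z0.1416 F-1.3 M0.15
1.068 z0.1416 F-0.8 M0.13
1.093 z0.1416 F-2.0 M0.12
1.118 z0.1416 F-2.9 M0.13
1.143 z0.1416 F-1.5 M0.08
1.168 z0.1416 F-1.0 M0.12
1.193 z0.1416 F-2.3 M0.11
1.218 z0.1416 F-2.1 M0.12
1.243 z0.1416 F-1.5 M0.13
1.268 z0.1416 F-1.7 M0.11
1.293 z0.1416 F-1.0 M0.14
1.318 z0.1416 F-0.3 M0.12
1.343 z0.1416 F-0.4 M0.10
1.368 z0.1417 F-0.5 M0.11
1.393 z0.1417 F0.6 M0.10
1.418 z0.1417 F0.1 M0.07
1.443 z0.1422 F4.9 M0.02
stop t24.28 p [0.6036 0.0516 0.1423] rot [ 3.141 -0.     1.42 ] q6 0.041 F [-6.1 -2.1  5.1] M [-0.33  1.31  0.03] op 0.0110 g 98
```

```bash
python3 - <<'E'
from h import *
x,y=.6037,.0514
for z in(.1430,.1440,.1450,.1460,.1470):
    movel([x,y,z],speed=.02); s=sense(); print(z,np.round(s["position"],4),np.round(s["force"],1),np.round(s["moment"],2))
st()
E
```

```text
0.143 [0.6036 0.0516 0.1437] [-5.8 -2.6  3.3] [-0.37  1.24  0.04]
0.144 [0.6036 0.0516 0.1447] [-6.4 -2.1  3.2] [-0.37  1.23  0.07]
0.145 [0.6036 0.0516 0.1455] [-5.1 -1.9  3.5] [-0.35  1.17  0.01]
0.146 [0.6036 0.0517 0.1459] [-4.8 -0.2 -0.8] [-0.09  0.93  0.1 ]
0.147 [0.6036 0.0516 0.1468] [-2.9 -0.7 -3.7] [0.09 0.89 0.04]
 t25.53 p [0.6036 0.0516 0.1468] rot [-3.141 -0.     1.42 ] q6 0.041 F [-2.9 -0.7 -3.7] M [0.09 0.89 0.04] op 0.0110 g 97
```

In the catch: contact is lost at a depth of 5 mm, as described. Now I withdraw the key and hover over the stand to check its pose in the grip.

```bash
python3 - <<'E'
from h import *
movel([.6036,.0516,.20],speed=.12); st("out")
movel([.6036,.0516,.24],speed=.2)
go(.5652,-.2425,.20,189.4); movel([.5652,-.2425,.135],speed=.15); s=st("hover")
im,W=cloud("scene"); z=W[...,2]
m=(np.hypot(W[...,0]-.602,W[...,1]-.053)<.028)&(z>.093); print("stud z",np.percentile(z[m],[10,50,90]))
t=radians(9.4); ex=np.array([np.cos(t),np.sin(t)]);ey=np.array([-ex[1],ex[0]]); d=W[...,:2]-s["position"][:2]
a=d@ex*1e3;b=d@ey*1e3
for nm,lo,hi in(("blade",.080,.104),("flange",.106,.114),("stand",.042,.049)):
    k=(z>lo)&(z<hi)&(np.hypot(a,b)<60); print(nm,k.sum(),np.round(np.percentile(a[k],[1,5,50,95,99]),1),np.round(np.percentile(b[k],[1,5,50,95,99]),1))
cv2.imwrite("pics/hov.png",cv2.resize(im[215:305,190:290,::-1],None,fx=6,fy=6,interpolation=2))
E
```

```text
out t26.12 p [0.6037 0.0516 0.1996] rot [ 3.141 -0.     1.419] q6 0.041 F [-0.5 -0.5 -2.3] M [0.04 0.   0.02] op 0.0107 g 98
hover t29.10 p [ 0.5656 -0.2426  0.1358] rot [-3.141e+00  1.000e-03 -2.977e+00] q6 -2.332 F [-0.4 -0.3 -3. ] M [ 0.01 -0.03 -0.03] op 0.0107 g 98
stud z [0.09562701 0.09911467 0.10126198]
blade 36 [-16.9 -14.9   2.3  21.2  21.6] [-5.2 -4.9 -3.6 -1.4  2.5]
flange 82 [-22.4 -20.3   8.   28.9  29.8] [-13.5 -12.9  -9.6  -3.   10.2]
stand 422 [-42.8 -39.6  10.5  44.   46.1] [-28.1 -26.5  -8.6  22.8  26.4]
```

View pics/hov.png

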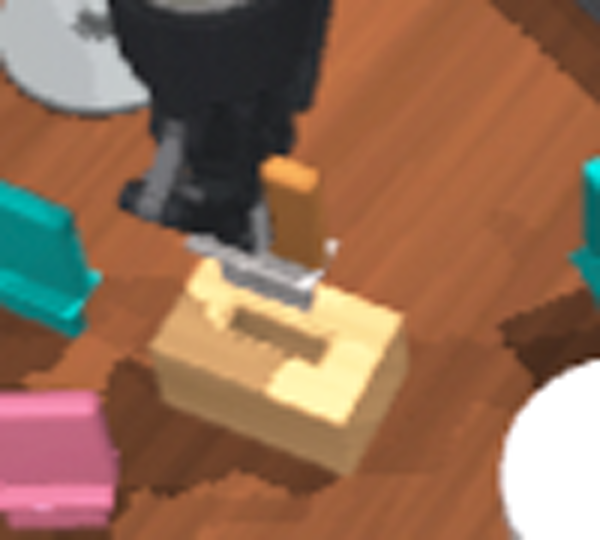

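The picture shows the key upright at (285,250), aligned over the stand's slot at (280,335). Its offsets match those before the turn, so I lower it.

```bash
python3 - <<'E'
from h import *
x,y=.5652,-.2425
movel([x,y,.105],speed=.1)
h=movel([x,y,.073],speed=.04,threshold=6); s=st(f"ins {h}")
if s["position"][2]<.0755:
    move_gripper(.05); st("open"); movel([x,y,.16],speed=.15); movel([x,y,.28],speed=.3); go(.35,.1,.35,180); s=st("away")
    for n in("scene","top"):
        im,W=cloud(n); z=W[...,2]
        k=(np.hypot(W[...,0]-.565,W[...,1]+.242)<.06)&(z>.06); print(n,np.round(np.nanmean(W[k],0),4),z[k].max(), 'stud',np.percentile(z[(np.hypot(W[...,0]-.602,W[...,1]-.053)<.028)&(z>.093)],[10,50,90]))
        if n=="scene": cv2.imwrite("pics/end.png",cv2.resize(im[150:370,130:350,::-1],(580,580),interpolation=3))
E
```

```text
ins True t30.35 p [ 0.5649 -0.2423  0.0735] rot [ 3.141e+00 -1.000e-03 -2.977e+00] q6 -2.332 F [-0.8  0.1  4.7] M [0.06 0.01 0.06] op 0.0107 g 99
open t30.81 p [ 0.5644 -0.242   0.0726] rot [ 3.139e+00 -3.000e-03 -2.978e+00] q6 -2.332 F [0.4 0.1 0.1] M [-0.    0.04 -0.01] op 0.0499 g 0
away t33.61 p [0.3506 0.0996 0.3497] rot [-3.142e+00 -1.000e-03  3.141e+00] q6 -1.622 F [ 0.4 -0.3 -0.1] M [-0.05 -0.03 -0.05] op 0.0498 g 0
scene [ 0.5698 -0.2452  0.0917] 0.11331247544087097 stud [0.09586189 0.09890037 0.10129055]
top [ 0.561  -0.2397  0.0981] 0.11538969624070661 stud [0.09572384 0.10000911 0.10430539]
```

View pics/end.png

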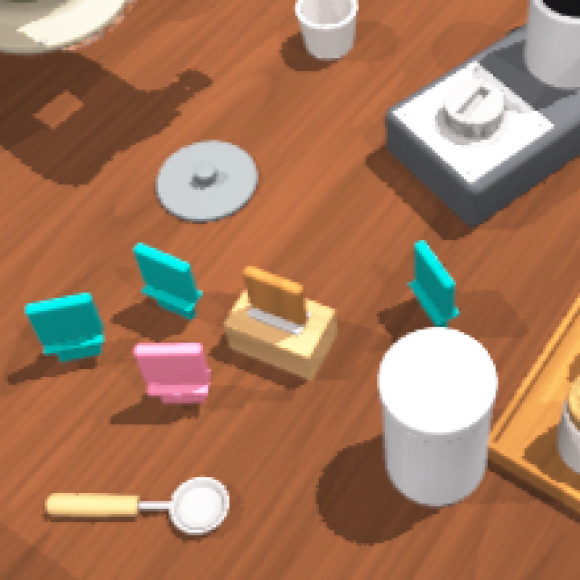

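The key is back in its stand at (275,310). The stud at (473,105) is turned about a quarter and sits about 5 mm in, so it is in the catch. Everything else is where it was.

```bash
python3 -c "
from rig import *
print(hand_in())"
```

```text
the job is handed in; nothing more can be done
None
```

The stud is locked in its catch, sprung up to about 5 mm after a turn of about 1.4 rad; the key is back in its stand, nothing else was moved, and the job was handed in at about 34 s.

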